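Start the terminal nut on the yellow block

TASK

On the electrical machines bench the nut of the yellow terminal block is only resting on the end of its stud, its thread not yet started. Without lifting it off the stud, back the nut off (anticlockwise seen from above) until its black mark lines up with the black line on the block and the nut drops down square on its collar, then let go of it. Leave the nuts of the red and blue blocks as they are.

Things in the scene. Friction and masses are not known exactly. Their poses are not given: they have to be found in the camera images.
- yellow_nut_center (a point): Centre, half-way up, of the loose brass hex nut on the yellow block: 41 mm across flats, 30 mm high, about 0.2 kg, some 1.5 mm of sideways play. z up its axis; x square to the flat with the black mark (stripe down that flat and over the rim). At the start it is 71 mm above the bench, mark 38 to 70 degrees clockwise of the block's line. With mark on line (within 10 degrees) it falls 8 mm by its weight once let go.
- yellow_post: Yellow terminal block, fixed: 110 x 110 x 30 mm slab, in its middle a dark collar (36 mm across, top at 48 mm; the started nut sits on it) and an upright steel stud 19 mm across, tip at 90 mm. Origin on the stud's axis at bench height; z up; x along the black line painted from the stud outwards. Inside, stops block the nut about 15 degrees past the line, and soon if it is turned clockwise.
- red_nut_center (a point): Centre of the same kind of brass nut on the same kind of block in red; it too rests unstarted on its stud, 71 mm above the bench. Not to be moved. Axes as on the yellow block's nut.
- blue_nut_center (a point): Centre of the same kind of brass nut on the same kind of block in blue, already started and down, 63 mm above the bench. Not to be moved. Axes as on the yellow block's nut.
Mind the look-alikes: they are no part of the job. What is shaped like the part that bears yellow_nut_center but orange is not meant.

How it is judged:
At the end, for the whole second after the job is handed in: The yellow block's nut has dropped in: its centre is less than 65.5 mm above the bench (63 mm when fully down), within 6 mm of the stud's axis, level within 7 degrees, its mark within 25 degrees of the block's line, and at rest (z of yellow_nut_center in the frame of yellow_post below 0.0655 m and horizontal distance between yellow_nut_center and yellow_post below 0.006 m and angle between yellow_nut_center's own z axis and vertical below 0.12 rad and angle between the x axis of yellow_nut_center and the x axis of yellow_post, either way round below 0.44 rad and linear speed of yellow_nut below 0.02 m/s); the robot touches nothing.
It fails at once if the yellow block's nut is lifted (more than 12 mm above where it rested) (z of yellow_nut_center in the frame of yellow_post above 0.083 m).
It fails at once if the red block's nut is moved by more than 6 mm or dropped in (distance of red_nut_center from where it was at the start of the episode above 0.006 m).
It fails at once if the blue block's nut is moved by more than 6 mm (distance of blue_nut_center from where it was at the start of the episode above 0.006 m).
It also fails if it takes over 40 s, if anything falls off the work surface, if the arm or the gripper's body presses on something with over 40 N, if the wrist force passes 120 N, or if a joint passes its speed limit or range.

ROBOT

A 6-joint arm with a two-finger parallel gripper is mounted at the origin on the work surface. World frame = base frame: x ahead of the robot, y to its left, z up, the work surface at z = 0. Lengths are in m, angles in rad, forces in N, time in s.
With the tool pointing down it reaches from about 0.225 to 0.875 m from the base axis. Payload 3.4 kg.
Tool frame: the origin (TCP) lies at the very end of the fingers, on their centre line; the grasp point (between the pads) lies manip.hold_point_z behind it (manip.hold_point_z is the distance from the TCP to the grasp point, in m); x points along the fingers, y is the direction in which the jaws open and shut, and the axes are right-handed (so a half turn about x gives the same grasp; the last joint's range is limited). The gripper opens to 85 mm and grips with 20 to 120 N. Pads are 22 mm wide; open, the fingers measure 114 mm over their backs; the gripper's body (76 mm by 85 mm) begins 54 mm behind the grasp point. The pads swing forward as they close: fully open they stand 13 mm farther back than shut.
Start: joints at [-1.351, 0.276, 1.505, -0, 1.361, -0.121], TCP at [0.192, -0.542, 0.231] pointing down, gripper open.
Joint ranges: [-2.89, 2.89], [-0.75, 2.08], [0.22, 2.7], [-1.18, 4.32], [0.11, 2.71], [-2.7, 2.7]. Speed limits (rad/s): [2.57, 2.57, 3.14, 3.14, 3.14, 3.14].

INTERFACE

Orientations are given as a unit quaternion [w, x, y, z].
In Python, from rig import manip gives the robot as it stands.
- The arm moves only by the tool step_arm, never from a script. Its argument "targets" is a list of rows, each a list of 2 entries, a list of its own where there are three numbers: the shift along the tool's x, y, z in mm, then the turn about the tool's x in degrees. A call has 1 to 20 rows; each row is the pose to reach, as a shift and turn from the pose commanded when the call began, along the tool's axes at that moment; what a row does not reach only later rows make up. A row lasts 1/10 s, in which the tool goes at most 50 mm and 8.59 degrees, less where a joint would pass 70% of its speed; a pose out of reach is approached as far as the arm can. A call with a gripper value outside its range is refused whole. "grip" is the closure, from 0 (fully open) to 1 (shut), set as the call begins (left out, the last holds). The fingers move at their own pace and stop on an object; "grip_force" is the grip in N (left out, the last holds). Time passes only in rows, so rows that repeat a pose let the fingers close. It gives the time, the measured TCP pose, the force and the opening at its end, in the units of the state.
- manip.get_state(): the state, without advancing time (a new reading comes with each control period).
- manip.get_image(name): name is "scene" or "side" or "wrist"; returns a dict with "image" (480x640x3 uint8, red, green, blue), "fx", "fy", "cx", "cy" (pixels), "pose" (4x4, takes a point from camera to world coordinates). Camera axes: x right, y down, z forward; pixel columns grow to the right and rows downward; lengths in m; the calibration is good to about 2 mm. A picture is of the moment at which its call begins. There is no depth.
- manip.sign_off(): hands the job in, once; it reports no verdict.
Trained networks look in a picture, given as the dict that the camera call returned (one of the last four; its "shot" number tells which), for a name from the list of things; names that differ only in an ending like _2 or _b are one class to them, and where a whole thing is asked for, a point or a joint stands for the part that bears it (a point fixed in the world has none). Each returns a list of dicts, best first, with "confidence" (0 to 1); they miss things now and then, are a little off and sometimes report something else, mostly with a low value. They report only what shows in the picture. A call takes as long as a camera call. They do not tell look-alikes from the thing itself.
- manip.search_frame(picture, thing): "xyz" ([x, y, z] in m, in world coordinates, good to about 4 mm: the middle of the surface that is visible of it).
- manip.regions_of(picture, thing): "region" (480x640 bool, what is visible of it).
The state is a dict: "clock": time; "qpos": joint angles; "qd": joint speeds; "effort": joint torques, N m; "position": TCP position; "ee_rot": TCP orientation; "contact_force": force on the tool from outside, world axes, zero at the start; "moment": the same for the moment, N m; "width": finger opening in m.
Only numpy, scipy, OpenCV 4.12 (cv2) and the standard library are available. Lean on these libraries where they do the work, as an engineer would, in place of code of your own. Each camera call takes 0.05 s, during which the arm holds its last target.

## Working session

There is one attempt and no reset: what is moved stays moved. The work goes in short steps, Python scripts to look and compute and a tool call to move; the robot and the scene stay as the last step left them, time stands still between calls to the robot, and variables do not carry over. Pictures are saved under pics/ and viewed, and the job is handed in when it is done.

Besides the shell and the picture viewer there is one more tool, called after ">>>" as name(argument=value, ...), one argument or row to a line, values as JSON. step_arm: Moves the arm, as the interface text tells. Its arguments: {"type":"object","properties":{"targets":{"type":"array"},"grip":{"type":"number"},"grip_force":{"type":"number"}},"required":["targets"]}

```bash
mkdir -p pics; cat > h.py <<'E'
from rig import manip
import numpy as np, cv2
def save(d,n): cv2.imwrite('pics/'+n,cv2.cvtColor(np.ascontiguousarray(d['image']),cv2.COLOR_RGB2BGR))
def proj(d,p):
    T=np.linalg.inv(d['pose']); c=T[:3,:3]@np.array(p)+T[:3,3]
    return np.array([d['fx']*c[0]/c[2]+d['cx'],d['fy']*c[1]/c[2]+d['cy']])
def ray(d,u,v,z):
    r=d['pose'][:3,:3]@np.array([(u-d['cx'])/d['fx'],(v-d['cy'])/d['fy'],1]); o=d['pose'][:3,3]
    return o+r*(z-o[2])/r[2]
E
python3 - <<'E'
from h import *
print(manip.get_state(), manip.hold_point_z)
for n in ['scene','side','wrist']:
    d=manip.get_image(n); save(d,n+'0.png'); print(n,d['pose'].round(3).tolist(),d['fx'])
    for t in ['yellow_nut_center','yellow_post','red_nut_center','blue_nut_center']:
        for r in manip.search_frame(d,t)[:3]: print(t,np.round(r['xyz'],4),round(r['confidence'],2),proj(d,r['xyz']).round())
E
```

```text
{'clock': 0.0, 'qpos': array([-1.35103406e+00,  2.76568988e-01,  1.50613289e+00, -2.76021020e-05,
        1.36069607e+00, -1.21019410e-01]), 'qd': array([-0.00021585, -0.00012746, -0.00100091,  0.00044826, -0.00050072,
       -0.00042204]), 'effort': array([-8.88516497e-04, -4.16780126e+01, -2.45808023e+01, -2.24753830e-04,
        1.09856244e-02, -1.82790836e-05]), 'position': array([ 0.19203726, -0.5414209 ,  0.23045464]), 'ee_rot': array([-0.11926731, -0.6968252 , -0.12054134,  0.69690726]), 'contact_force': array([-1.35246269,  0.2121231 , -1.08521022]), 'moment': array([ 0.06088044, -0.01714134,  0.00115158]), 'width': 0.08593401166985536} 0.0187
scene [[-0.61, 0.539, -0.582, 1.084], [0.793, 0.416, -0.445, 0.468], [0.002, -0.732, -0.681, 0.77], [0.0, 0.0, 0.0, 1.0]] 572.2823693260758
yellow_nut_center [ 0.494  -0.2189  0.0791] 0.6 [234. 189.]
yellow_nut_center [0.6196 0.0341 0.0769] 0.25 [291. 286.]
yellow_post [ 0.4992 -0.2163  0.0296] 0.8 [236. 210.]
red_nut_center [0.542  0.2194 0.09  ] 0.85 [414. 305.]
blue_nut_center [0.6204 0.0352 0.08  ] 0.83 [291. 285.]
side [[-0.691, -0.458, 0.559, -0.093], [-0.723, 0.419, -0.55, 0.56], [0.018, -0.784, -0.62, 0.701], [0.0, 0.0, 0.0, 1.0]] 605.4252811157538
yellow_nut_center [ 0.4696 -0.214   0.0855] 0.74 [409. 196.]
yellow_post [ 0.4658 -0.209   0.0277] 0.91 [406. 223.]
red_nut_center [0.5189 0.2256 0.0847] 0.57 [195. 291.]
blue_nut_center [0.5949 0.039  0.069 ] 0.74 [261. 228.]
wrist [[0.335, -0.901, -0.276, 0.262], [-0.942, -0.32, -0.099, -0.518], [0.001, 0.293, -0.956, 0.374], [0.0, 0.0, 0.0, 1.0]] 368.20290223005395
```

View pics/scene0.png

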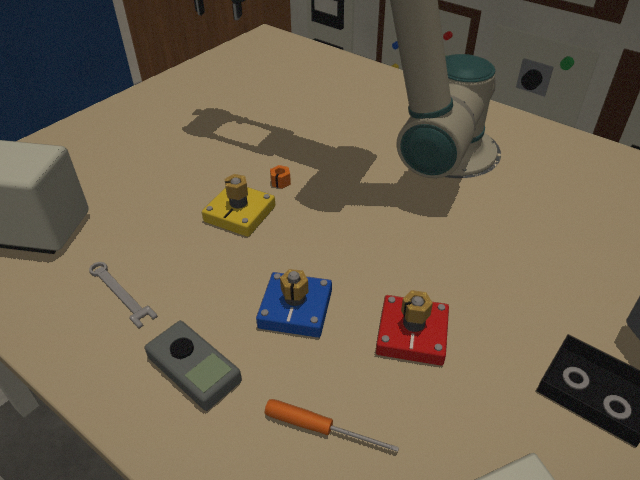

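View pics/side0.png

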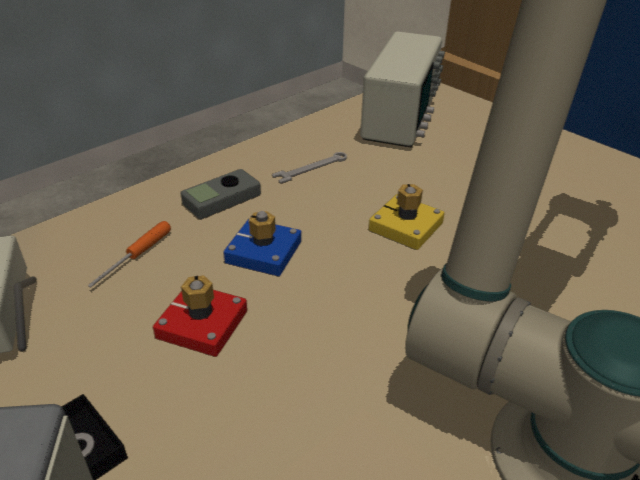

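```bash
python3 - <<'E'
import cv2,numpy as np
a=cv2.imread('pics/scene0.png')[140:260,170:310]; b=cv2.imread('pics/side0.png')[140:270,335:475]
a=cv2.resize(a,(560,480),interpolation=3);b=cv2.resize(b,(560,520),interpolation=3)
cv2.imwrite('pics/cr_a.png',a);cv2.imwrite('pics/cr_b.png',b)
E
```

```text
(no output)
```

View pics/cr_a.png

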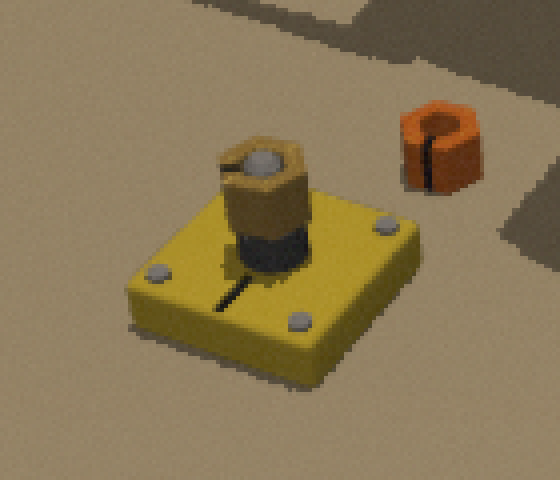

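View pics/cr_b.png

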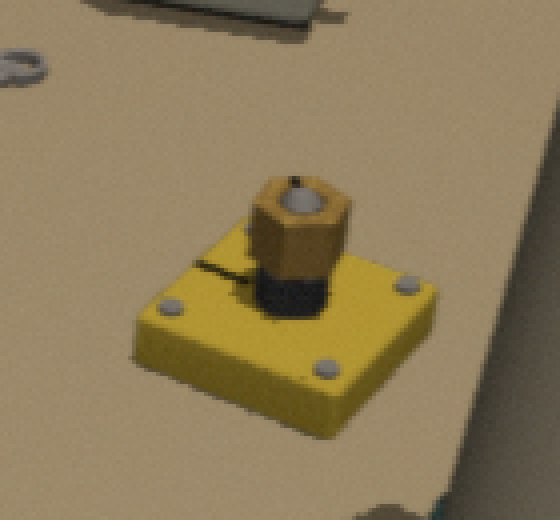

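```bash
cat >> h.py <<'E'
def ang(v): return np.degrees(np.arctan2(v[1],v[0]))
E
python3 - <<'E'
from h import *
from scipy.spatial.transform import Rotation as R
for n,o,tip,l1,l2,m1,m2 in [('scene',(170,140),(263,155),(250,278),(218,310),(242,167),(220,171)),('side',(335,140),(300,192),(255,283),(198,263),(296,186),(294,179))]:
    d=manip.get_image(n); f=lambda p,z: ray(d,p[0]/4+o[0],p[1]/4+o[1],z)
    t=f(tip,.089);a=f(l1,.03);b=f(l2,.03);m=f(m1,.086);k=f(m2,.086)
    print(n,'stud',t.round(4),'line',a.round(4),b.round(4),ang(b-a),ang(b-t),'mark',m.round(4),k.round(4),ang(k-m),ang(k-t))
s=manip.get_state(); print(R.from_quat(s['ee_rot'],scalar_first=True).as_matrix().round(3))
E
```

```text
scene stud [ 0.478  -0.2289  0.089 ] line [ 0.503  -0.2225  0.03  ] [ 0.5303 -0.2176  0.03  ] 10.164403674441306 12.260054891837381 mark [ 0.4887 -0.2333  0.086 ] [ 0.4976 -0.2395  0.086 ] -35.00593781483612 -28.419731383328173
side stud [ 0.4825 -0.2308  0.089 ] line [ 0.4998 -0.2272  0.03  ] [ 0.5301 -0.2195  0.03  ] 14.238422687918245 13.383074415897143 mark [ 0.49   -0.2374  0.086 ] [ 0.4947 -0.2414  0.086 ] -41.25009128025423 -41.15243255075375
[[ 0.     0.334 -0.942]
 [-0.    -0.942 -0.334]
 [-1.     0.    -0.   ]]
```

>>> step_arm(
  targets=[
    [[5,-15,-28],-3],
    [[10,-32,-60],-6],
    [[15,-50,-95],-9],
    [[20,-68,-130],-12],
    [[25,-86,-165],-16],
    [[30,-104,-200],-20],
    [[35,-122,-235],-24],
    [[40,-140,-268],-27],
    [[45,-158,-300],-30],
    [[48,-174,-330],-32],
    [[50,-187,-355],-34],
    [[50,-194,-369],-35],
    [[50,-197,-375],-35],
    [[50,-197,-375],-35],
    [[50,-197,-375],-35],
  ],
)

```text
clock: 2.35
position: [0.4792, -0.2318, 0.1814]
ee_rot: [-0.324, -0.628, -0.323, 0.629]
contact_force: [0.5, -0.4, -0.3]
width: 0.0853
```

```bash
python3 - <<'E'
from h import *
from scipy.spatial.transform import Rotation as R
s=manip.get_state(); print(s['clock'],s['qpos'],s['position']);print(R.from_quat(s['ee_rot'],scalar_first=True).as_matrix().round(3))
d=manip.get_image('wrist'); save(d,'w1.png'); print(d['pose'].round(3).tolist())
for t in ['yellow_nut_center','yellow_post']:
        for r in manip.search_frame(d,t)[:3]: print(t,np.round(r['xyz'],4),round(r['confidence'],2),proj(d,r['xyz']).round())
E
```

```text
2.35 [-5.80662623e-01  2.45825761e-01  1.67637276e+00 -9.60176177e-04
  1.21935287e+00  3.96896528e-02] [ 0.47921241 -0.2318074   0.18141148]
[[-0.     0.814 -0.581]
 [-0.001 -0.581 -0.814]
 [-1.     0.     0.001]]
[[0.814, -0.555, -0.17, 0.523], [-0.581, -0.778, -0.241, -0.172], [0.001, 0.295, -0.956, 0.324], [0.0, 0.0, 0.0, 1.0]]
yellow_nut_center [ 0.3614 -0.225   0.0311] 0.89 [201. 283.]
yellow_nut_center [ 0.4832 -0.2284  0.0844] 0.63 [318. 225.]
yellow_post [ 0.4877 -0.2189  0.0279] 0.86 [315. 194.]
```

View pics/w1.png

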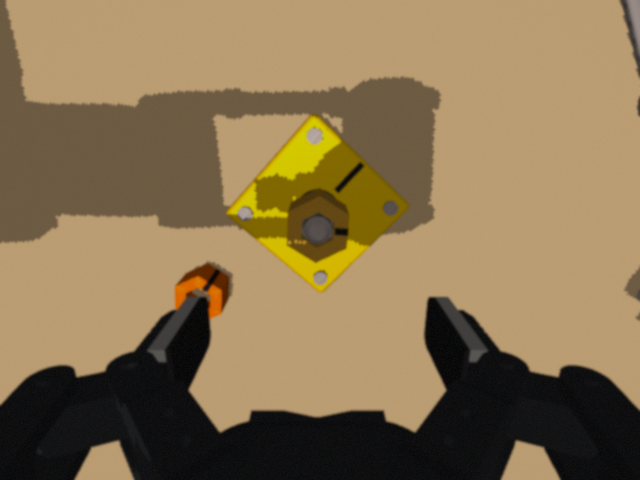

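```bash
python3 - <<'E'
from h import *
d=manip.get_image('wrist')
t=ray(d,318,229,.09);a=ray(d,338,190,.03);b=ray(d,361,166,.03);m=ray(d,334,231,.086);k=ray(d,347,232,.086)
print(t,a,b,ang(b-a),ang(b-t),k,ang(k-t),ang(k-m))
for p in [(288,205),(319,189),(348,206),(348,245),(317,262),(288,244)]: print(ray(d,*p,.086).round(4))
c=np.mean([ray(d,*p,.086) for p in [(288,205),(319,189),(348,206),(348,245),(317,262),(288,244)]],0);print(c)
im=d['image'][110:310,200:440]; cv2.imwrite('pics/w1c.png',cv2.resize(im[:,:,::-1],(720,600),interpolation=3))
E
```

```text
[ 0.48248677 -0.22929662  0.09      ] [ 0.50445457 -0.2266763   0.03      ] [ 0.53017913 -0.22144131  0.03      ] 11.502710483135425 9.35310004273874 [ 0.49653599 -0.24341072  0.086     ] -45.13198731757827 -40.141675571859196
[ 0.4753 -0.2053  0.086 ]
[ 0.4982 -0.2085  0.086 ]
[ 0.5072 -0.2289  0.086 ]
[ 0.4919 -0.2515  0.086 ]
[ 0.4674 -0.2493  0.086 ]
[ 0.4589 -0.2271  0.086 ]
[ 0.48312995 -0.22842009  0.086     ]
```

View pics/w1c.png

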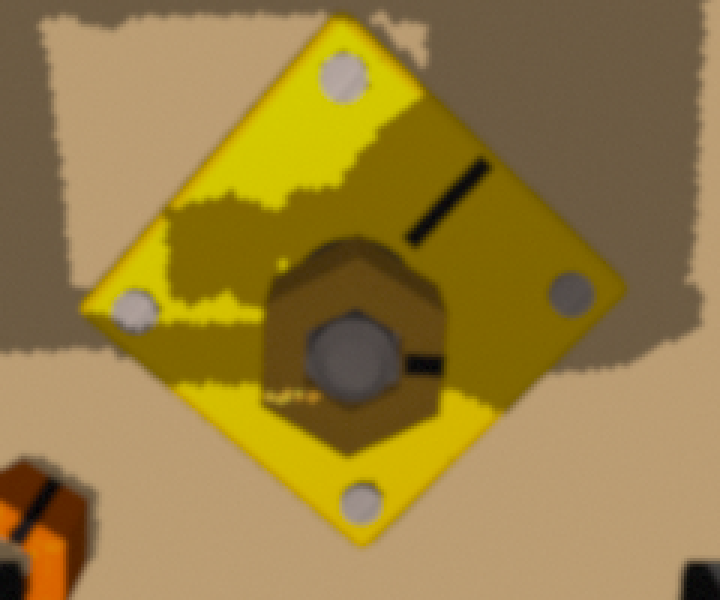

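```bash
python3 - <<'E'
from h import *
d=manip.get_image('wrist')
V=[ray(d,x/3+200,y/3+110,.086) for x,y in [(354,255),(447,305),(440,413),(348,455),(262,403),(268,300)]]
print(np.mean(V,0)); 
for i in range(6): e=V[(i+1)%6]-V[i]; print(np.linalg.norm(e), ang(e))
s=[ray(d,x/3+200,y/3+110,.03) for x,y in [(344,78),(571,294),(362,503),(134,312)]]
print(np.mean(s,0), ang(s[0]-s[3]),ang(s[1]-s[2]),ang(s[0]-s[1])+90)
from scipy.spatial.transform import Rotation as R
S=manip.get_state();M=R.from_quat(S['ee_rot'],scalar_first=True).as_matrix()
print(M.T@(np.array([.4818,-.2295,.052])-S['position'])*1000)
E
```

```text
[ 0.48178178 -0.22999347  0.086     ]
0.023499998153905896 -64.14409383703709
0.025406188571739534 -127.66752409521607
0.023410192333016406 170.54347159298774
0.02334843560519505 111.46790526098897
0.024181363154337672 49.96878226278017
0.02154708962196921 -7.5527114446040775
[ 0.48101657 -0.23116373  0.03      ] 11.600321797663891 11.9644079927793 191.75983134643548
[129.38377966   0.76325638  -3.2518613 ]
```

>>> step_arm(
  targets=[
    [[10,1,-2],2],
    [[25,1,-2],2],
    [[42,1,-2],2],
    [[59,1,-2],2],
    [[76,1,-2],2],
    [[92,1,-2],2],
    [[107,1,-2],2],
    [[119,1,-2],2],
    [[127,1,-2],2],
    [[131,1,-2],2],
    [[131,1,-2],2],
  ],
)

```text
clock: 3.7
position: [0.4816, -0.23, 0.05]
ee_rot: [-0.313, -0.634, -0.313, 0.634]
contact_force: [-0.1, 0.4, 0.3]
width: 0.0853
```

```bash
python3 - <<'E'
from h import *
for n in ['wrist','side']:
    d=manip.get_image(n); save(d,n+'2.png')
E
```

```text
(no output)
```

View pics/wrist2.png

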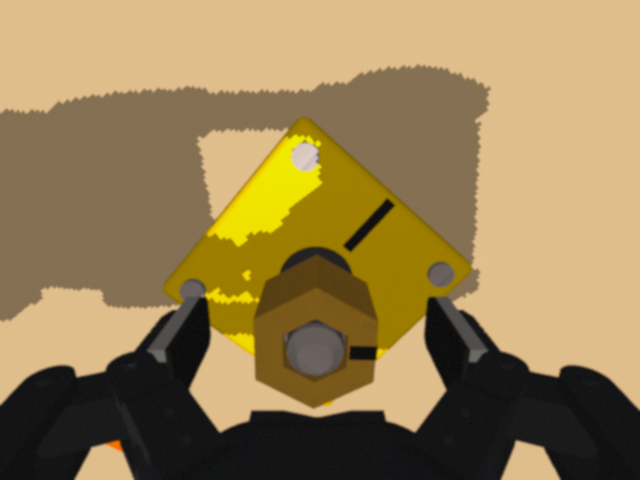

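View pics/side2.png

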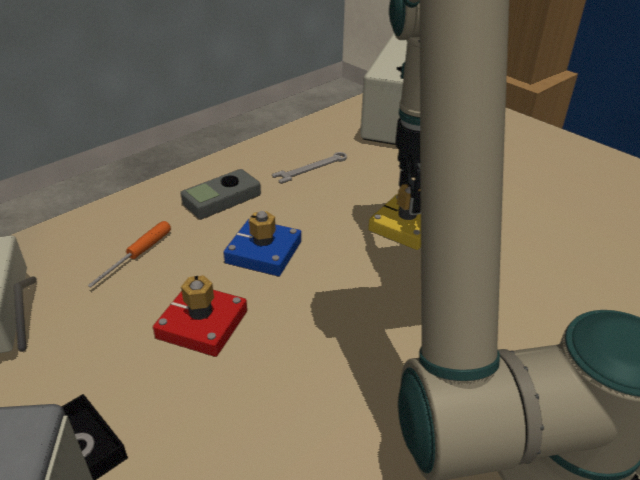

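>>> step_arm(
  targets=[
    [[0,0,0],0],
    [[0,0,0],0],
    [[0,0,0],0],
    [[0,0,0],0],
    [[0,0,0],0],
    [[0,0,0],0],
    [[0,0,0],0],
    [[0,0,0],0],
  ],
  grip=1,
  grip_force=30,
)

```text
clock: 4.6
position: [0.482, -0.23, 0.0507]
ee_rot: [0.313, 0.634, 0.313, -0.634]
contact_force: [0.2, 0.6, 5.7]
width: 0.0408
```

```bash
python3 - <<'E'
from h import *
print(manip.get_state()['moment'])
for n in ['wrist']:
    d=manip.get_image(n); save(d,n+'3.png')
E
```

```text
[0.10588147 0.10757649 0.03900536]
```

View pics/wrist3.png

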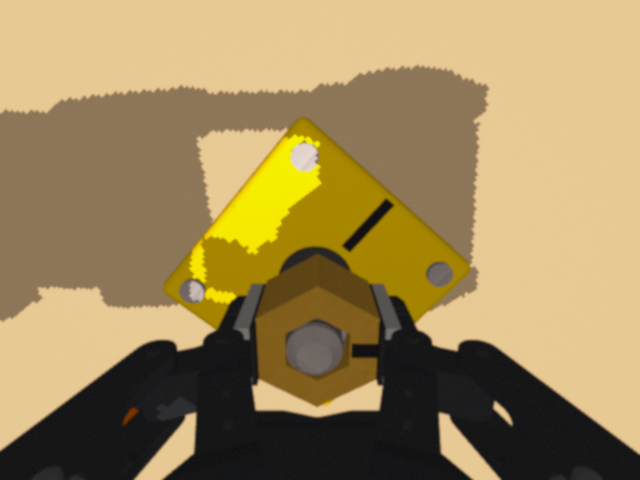

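>>> step_arm(
  targets=[
    [[0,0,0],-2],
    [[0,0,0],-5],
    [[0,0,0],-9],
    [[0,0,0],-13],
    [[0,0,0],-17],
    [[0,0,0],-21],
    [[0,0,0],-25],
    [[0,0,0],-29],
    [[0,0,0],-33],
    [[0,0,0],-37],
    [[0,0,0],-40],
    [[0,0,0],-42],
    [[0,0,0],-42],
  ],
)

```text
clock: 5.95
position: [0.4812, -0.2296, 0.0495]
ee_rot: [0.519, 0.48, 0.52, -0.48]
contact_force: [-0.4, 0.4, -2.2]
width: 0.0408
```

```bash
python3 - <<'E'
from h import *
from scipy.spatial.transform import Rotation as R
S=manip.get_state();M=R.from_quat(S['ee_rot'],scalar_first=True).as_matrix()
print(S['moment'],S['contact_force'],ang(M[:,1]))
d=manip.get_image('wrist'); save(d,'wrist4.png')
E
```

```text
[0.05540414 0.00755676 0.04165618] [-0.42617207  0.40435278 -2.21589676] 4.51762618382848
```

View pics/wrist4.png

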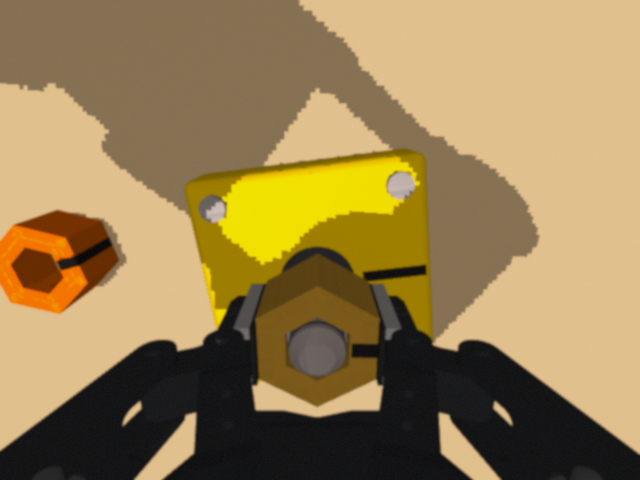

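>>> step_arm(
  targets=[
    [[0,0,0],-2],
    [[0,0,0],-4],
    [[0,0,0],-6],
    [[0,0,0],-7],
    [[0,0,0],-7],
    [[0,0,0],-7],
  ],
)

```text
clock: 6.6
position: [0.4816, -0.2299, 0.0502]
ee_rot: [0.547, 0.447, 0.548, -0.448]
contact_force: [0.1, -0.7, -0.7]
width: 0.0403
```

```bash
python3 - <<'E'
from h import *
from scipy.spatial.transform import Rotation as R
S=manip.get_state();M=R.from_quat(S['ee_rot'],scalar_first=True).as_matrix()
print(S['moment'],S['contact_force'],ang(M[:,1]))
d=manip.get_image('wrist'); save(d,'wrist5.png')
E
```

```text
[-0.02583855  0.01272425 -0.0016535 ] [ 0.10467746 -0.71353534 -0.67685992] 11.484956574301014
```

View pics/wrist5.png

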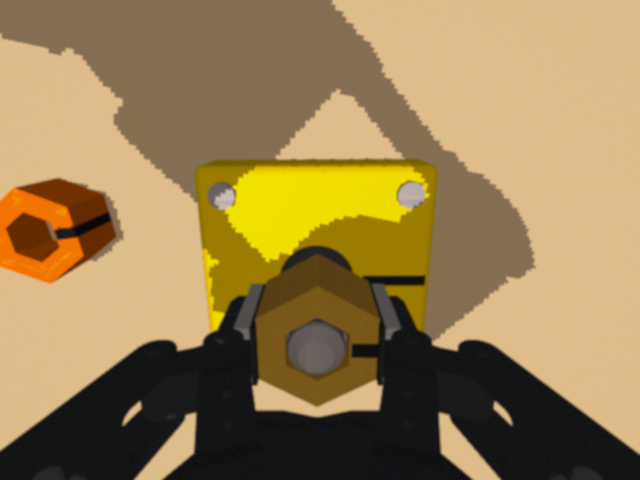

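The line is now level in the image at row 281, the mark at row 351, so the two are parallel. Next I release.

>>> step_arm(
  targets=[
    [[0,0,0],0],
    [[0,0,0],0],
    [[0,0,0],0],
    [[0,0,0],0],
    [[0,0,0],0],
    [[0,0,0],0],
    [[0,0,0],0],
    [[0,0,0],0],
  ],
  grip=0,
)

```text
clock: 7.45
position: [0.4818, -0.2299, 0.0503]
ee_rot: [0.548, 0.447, 0.548, -0.447]
contact_force: [0.0, -0.8, 0.5]
width: 0.0855
```

```bash
python3 - <<'E'
from h import *
d=manip.get_image('wrist'); save(d,'wrist6.png')
E
```

```text
(no output)
```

View pics/wrist6.png

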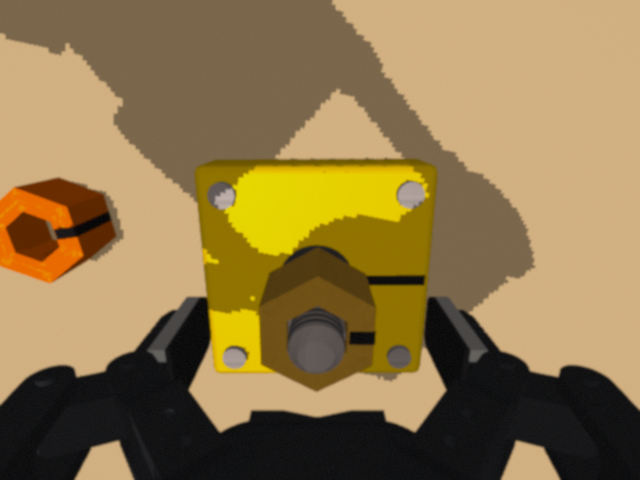

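>>> step_arm(
  targets=[
    [[-8,0,0],0],
    [[-22,0,0],0],
    [[-40,0,0],0],
    [[-60,0,0],0],
    [[-80,0,0],0],
    [[-100,0,0],0],
    [[-118,0,0],0],
    [[-130,0,0],0],
    [[-130,0,0],0],
    [[-130,0,0],0],
  ],
)

```text
clock: 8.5
position: [0.4815, -0.2297, 0.1801]
ee_rot: [0.548, 0.447, 0.548, -0.447]
contact_force: [0.1, 0.3, -0.4]
width: 0.0853
```

```bash
python3 - <<'E'
from h import *
for n in ['wrist','scene','side']:
    d=manip.get_image(n); save(d,n+'7.png')
    for r in manip.search_frame(d,'yellow_nut_center')[:2]: print(n,np.round(r['xyz'],4),r['confidence'])
    print(proj(d,(.4815,-.23,.078)),proj(d,(.4815,-.23,.086)),proj(d,(.4815,-.23,.09)))
a=cv2.imread('pics/scene7.png')[140:260,170:310]; b=cv2.imread('pics/side7.png')[140:260,335:475]; c=cv2.imread('pics/wrist7.png')[110:310,200:440]
r=lambda x:cv2.resize(x,(400,300),interpolation=3)
cv2.imwrite('pics/m7.png',np.vstack([np.hstack([r(a),r(b)]),np.hstack([r(c),r(c)*0])]))
E
```

```text
wrist [ 0.352  -0.2338  0.0306] 0.81
wrist [ 0.4829 -0.2251  0.0803] 0.78
[317.48505422 230.48847112] [317.49973546 233.93775716] [317.50742063 235.74334908]
scene [ 0.3567 -0.2259  0.0239] 0.7
scene [ 0.495  -0.2162  0.0689] 0.56
[234.72229018 183.86176303] [234.27347946 180.62230328] [234.047444   178.99080754]
side [ 0.4704 -0.2139  0.0738] 0.87
[409.51099094 193.31603661] [409.96460929 189.73198896] [410.19290662 187.92820716]
```

View pics/m7.png

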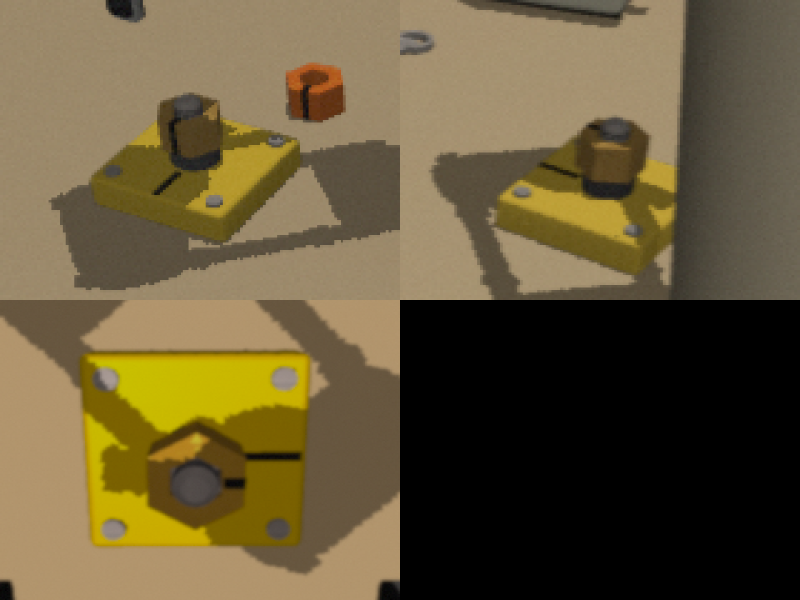

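```bash
python3 -c "
from rig import manip
print(manip.sign_off())"
```

```text
the job is handed in; nothing more can be done
None
```

The yellow nut is down on its collar with its mark in line with the block's line, and I handed the job in at about 8.7 s. The sign-off gives no verdict.

**What I did:** I gripped the nut across its flats at 30 N (opening 40.8 mm) and turned it about 49° anticlockwise. I then opened the fingers, let it fall, and raised the gripper 130 mm clear.

**Last checks:**
- **Mark and line:** they run parallel in the wrist picture, to within a few degrees by eye. The tool was at 11.5° and the line at about 11.8°.
- **Height:** the nut sits lower and level, with the stud's thread now showing above it. The trained network put the nut 4 mm lower in the wrist view. In the scene and side views it was 10–12 mm lower, against the 8 mm expected. Those readings are only good to about 4 mm each.
- **Contact:** the contact force read about 0 once the gripper was clear.
- **Red and blue nuts:** the arm never went near them, but I did not measure them again at the end.

**Disagreement:** in some views the network ranked the orange look-alike above the real nut. I ignored that.

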